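# Set the trim stop to its gauge mark with the knurled wheel

## Robot

A 6-joint arm with a two-finger parallel gripper is mounted at the origin on the work surface. World frame = base frame: x ahead of the robot, y to its left, z up, the work surface at z = 0. Lengths are in mm, angles in rad, forces in N, time in s.
With the tool pointing down it reaches from about 400 to 825 mm from the base axis. Payload 7 kg.
Tool frame: the origin (TCP) lies at the very end of the fingers, on their centre line; the grasp point (between the pads) lies 19 mm behind it; z points along the fingers, y is the line along which they close (so a half turn about z gives the same grasp; the last joint's range is limited). The gripper opens to 88 mm and grips with 3 to 60 N. Pads are 19 mm wide; open, the fingers measure 130 mm over their backs; the gripper's body (78 mm by 193 mm) begins 47 mm behind the grasp point.
Start: joints at [1.531, 0.359, 0.012, 0, -1.224, -0.288], TCP at [217.332, 639.032, 226.561] pointing down, gripper open.
Joint ranges: [-3.07, 3.07], [-1.43, 2.12], [-1.02, 1.25], [-3.03, 1.67], [-3.05, -0], [-3.03, 3.03]. Speed limits (rad/s): [2.39, 2.39, 3.01, 3.14, 3.14, 3.14].

## Interface

Orientations are given as a unit quaternion [x, y, z, w].
In Python, from plant import bot gives the robot as it stands. Calls block until the motion is done:
- bot.move_ptp(position, orientation): joint-space move of the TCP to a pose.
- bot.line_to(position, velocity=150, ori=None): straight line of the TCP; ori=None keeps the orientation; velocity is the mean speed in mm/s.
- bot.move_joints(angles): joint-space move.
- bot.move_gripper(opening, force=None): finger opening in mm; force is the grip in N (None keeps the last); returns when the fingers have stopped.
- bot.pause(seconds).
- bot.solve_ik(position, orientation): joint angles nearest the present ones, or None.
- bot.read_state(): the state.
- bot.camera(name): name is "scene" or "top" or "wrist"; returns the picture (480x640x3 uint8, red, green, blue); there is no depth.
- bot.get_calibration(name): a dict with "fx", "fy", "cx", "cy" (pixels), "distortion" ([k1, k2, p1, p2, k3] as OpenCV has them; the pictures are not rectified), "view" (4x4, takes a point from world to camera coordinates); the wrist camera has in their place "T_tool_cam" (4x4, takes a point from camera to tool coordinates, whose origin is the TCP and whose axes are the flange's). Camera axes: x right, y up, looking along -z (the intrinsics and any distortion apply to the point x, -y, -z); pixel columns grow to the right and rows downward; lengths in mm; the calibration is good to about 2 mm. A picture is of the moment at which its call begins: read the wrist's pose just before it. get_calibration takes no time and is no camera call.
A pose or a line that the arm cannot do raises bot.Unreachable and nothing moves.
- bot.close_job(): hands the job in; it is judged then, once.
The state is a dict: "t": time; "joint_pos": joint angles; "qvel": joint speeds; "tau": joint torques, N m; "tcp_pos": TCP position; "eef_rot": TCP orientation; "contact_force": force on the tool from outside, world axes, zero at the start; "moment": the same for the moment, N m; "width": finger opening in mm; "finger_force": force on a finger pad.
Only numpy, scipy, OpenCV 4.12 (cv2) and the standard library are available. Lean on these libraries where they do the work, as an engineer would, in place of code of your own. Each camera call takes 0.05 s, during which the arm holds its last target. There are 200 camera calls.

## Task

Close the gap of the trim stop to its gauge mark: with a fingertip on top of the knurled adjuster wheel, roll the wheel towards the steel end block, in as many strokes as it takes, until the slide's pointer stands within the width of the dark gauge line, then take the finger away. Move the slide only by its wheel, never by pushing the slide itself; pick nothing up, and leave the things lying around where they are.

Things in the scene. Friction and masses are not known exactly. Their poses are not given: they have to be found in the camera images.
- trim_stop: Grey trim stop, fixed; origin on the bench. Its x axis is the closing direction, from wheel to steel end block; y is the wheel's axle; z up. Base 260 mm (x) by 117 mm (y -75 to +42), 10 mm high. Axle at x -80 mm, y 0, 66 mm up, between two cheeks (x -105 to -55, outer faces y +-26 mm) 80 mm high. End block 60 mm high, 60 mm wide, face at x +60 mm.
- wheel_top (a point): Topmost point of the knurled steel wheel at rest, 98 mm above the bench, over the middle of its axle; axes as the trim stop. Wheel 64 mm in diameter, 24 mm wide, 18 mm proud of the cheeks. Wheel, cheeks and slide stand on a sprung plate: pressed from above it sinks by up to 6 mm (1.6 N to start, then 1.2 N per mm; about 6 N at 4 mm), and rises again.
- stop_slide: Steel slide block between wheel and end block, 24 mm (x) by 60 mm (y) by 30 mm high, top 55 mm above the bench, geared to the wheel; origin at its foot in the middle of its leading face (the face towards the end block). Not to be touched by the robot.
- pointer (a point): Tip of the dark pointer blade, 3 mm wide, that sticks out to the -y side from the slide's leading face over the gauge tab; the point is on the blade's underside at its end, 42 mm above the bench.
- gauge_mark (a point): Middle of the dark line, 5 mm wide, across the top of the aluminium gauge tab (30 by 26 mm, top 36 mm above the bench) that is fixed on the base beside the slide's path; axes as the trim stop, x = closing direction. The job is done when the pointer has the same x as this point.
- clip_a_center (a point): Centre of an orange clip housing, 46 by 28 by 26 mm, loose on the bench (bystander).
- clip_b_center (a point): Centre of the other orange clip housing, same size, loose on the bench (bystander).
- funnel: Yellow funnel standing mouth down, 96 mm across, 100 mm high; origin under its middle (bystander).
- valve_knob: Black valve knob, 48 mm across, 32 mm high; origin under its middle (bystander).
- anvil_block: Loose steel trimming anvil block, 70 by 45 by 38 mm high; origin under its middle (bystander).
- scraper: Straight deburring scraper with a round handle, 150 mm long, lying on the bench (bystander).
- bushing: Brass bushing, 34 mm across, 22 mm high; origin under its middle (bystander).
- adjuster_wheel: The knurled wheel; origin at its centre, y along the axle. Dragging a fingertip over its top in the trim stop's +x direction, towards the end block, closes the gap; in -x it reopens. 1 rad (32 mm of rim) moves the slide 10 mm. It turns by friction under the finger, needs about 1.3 N along the rim, and stays where it is left.

How it is judged:
By the outcome, as a careful person would: the job done as asked, in the order asked, and still so for the second after the job is handed in, with the robot touching nothing.
It also fails if it takes over 48 s, if anything falls off the work surface, if the arm or the gripper's body presses on something with over 40 N, if the wrist force passes 120 N, or if a joint passes its speed limit or range.

## Working session

There is one attempt and no reset: what is moved stays moved. The work goes in short steps, each a Python script; the robot and the scene stay as the last script left them, time stands still between calls to the robot, and variables do not carry over. Pictures are saved under pics/ and viewed, at most 10 in all, crops included, and the job is handed in when it is done.

```bash
ls; mkdir -p pics
python3 - <<'E'
from plant import bot
import cv2
for n in ["scene","top"]:
    cv2.imwrite(f"pics/{n}0.png",bot.camera(n)[:,:,::-1]); c=bot.get_calibration(n); print(n,c)
print(bot.get_calibration("wrist")); s=bot.read_state(); print(s)
E
```

```text
pics
scene {'fx': 621.1741719475816, 'fy': 621.1741719475816, 'cx': 323.29301835658526, 'cy': 245.4007023538949, 'distortion': array([-0.17096385,  0.        ,  0.        ,  0.        ,  0.        ]), 'view': array([[-4.30442609e-01,  9.02546939e-01, -1.13218317e-02,
         1.85691232e+02],
       [-5.48369486e-01, -2.51524079e-01,  7.97512723e-01,
         2.59126640e+02],
       [ 7.16944954e-01,  3.49492004e-01,  6.03195882e-01,
        -1.43959365e+03],
       [ 0.00000000e+00,  0.00000000e+00,  0.00000000e+00,
         1.00000000e+00]])}
top {'fx': 570.317345875848, 'fy': 570.317345875848, 'cx': 324.0102448485417, 'cy': 233.1793409645563, 'distortion': array([-0.12103316,  0.        ,  0.        ,  0.        ,  0.        ]), 'view': array([[ 1.44518575e-02, -9.99883242e-01,  4.96442736e-03,
         6.20746176e+01],
       [ 9.96527922e-01,  1.48101514e-02,  8.19314408e-02,
        -5.73943857e+02],
       [-8.19953985e-02,  3.76312897e-03,  9.96625603e-01,
        -9.72808130e+02],
       [ 0.00000000e+00,  0.00000000e+00,  0.00000000e+00,
         1.00000000e+00]])}
{'fx': 3
[... 554 characters left out ...]
oint_pos': array([ 1.53109620e+00,  3.59302545e-01,  1.11534455e-02, -3.29951192e-04,
       -1.22411071e+00, -2.88077825e-01]), 'qvel': array([ 1.12546580e-04, -2.08786256e-03,  3.46401457e-03,  6.19853183e-06,
        1.19095364e-03, -2.31672935e-03]), 'tau': array([-6.42896557e-04, -5.84163487e+01,  2.93753636e+01,  7.01544687e+00,
        1.01653661e-02, -5.69351960e-05]), 'tcp_pos': array([217.20084479, 638.62984122, 225.72204038]), 'eef_rot': array([ 9.86590793e-01, -1.63211666e-01, -6.32836784e-05,  7.45321341e-04]), 'contact_force': array([-1.26375813,  1.29089645,  0.43141256]), 'moment': array([ 0.02613196, -0.02307997, -0.03331769]), 'finger_force': 0.0, 'width': 87.4796678457161}
```

View pics/scene0.png

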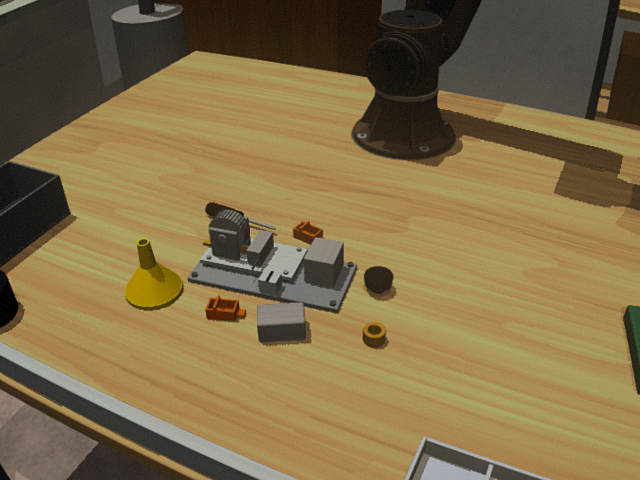

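View pics/top0.png

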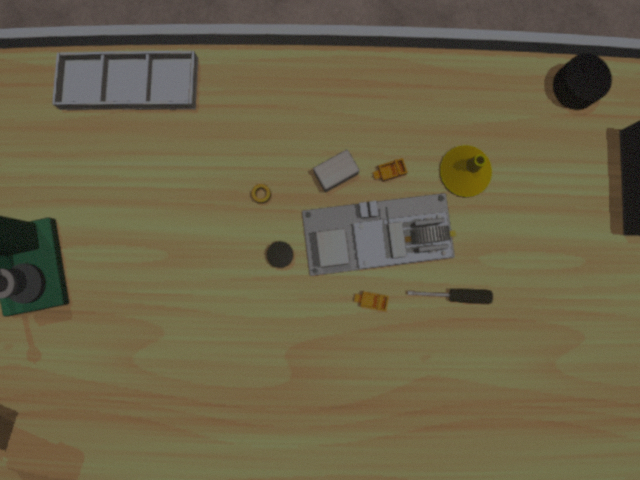

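The top view shows the trim stop with its wheel at about (431,234), end block at (333,247) and gauge tab at (370,209), so closing runs along world +y. The base corners are at about (303,211), (447,195), (454,257) and (310,275). The scene view agrees with this layout.

```bash
cat > h.py <<'E'
import numpy as np, cv2
from plant import bot
from scipy.spatial.transform import Rotation as R
def ray(name, px, st=None):
    c=bot.get_calibration(name)
    K=np.array([[c["fx"],0,c["cx"]],[0,c["fy"],c["cy"]],[0,0,1]])
    p=cv2.undistortPoints(np.array(px,float).reshape(-1,1,2),K,np.array(c["distortion"]))[:,0]
    d=np.c_[p[:,0],-p[:,1],-np.ones(len(p))]
    if name=="wrist":
        T=np.eye(4); T[:3,:3]=R.from_quat(st["eef_rot"]).as_matrix(); T[:3,3]=st["tcp_pos"]; T=T@c["T_tool_cam"]
    else: T=np.linalg.inv(c["view"])
    return T[:3,3], d@T[:3,:3].T
def onplane(name,px,z,st=None):
    o,d=ray(name,px,st); return o+d*((z-o[2])/d[:,2])[:,None]
E
python3 - <<'E'
from h import *
im=cv2.imread("pics/top0.png")
hsv=cv2.cvtColor(im,cv2.COLOR_BGR2HSV)
m=((hsv[...,1]<60)&(hsv[...,2]>60)).astype(np.uint8)*255
r=np.zeros_like(m); r[185:285,292:465]=m[185:285,292:465]
cs,_=cv2.findContours(r,cv2.RETR_EXTERNAL,cv2.CHAIN_APPROX_NONE)
c=max(cs,key=cv2.contourArea); print(cv2.contourArea(c)); print(cv2.minAreaRect(c))
P=onplane("top",[[303,211],[447,195],[454,257],[310,275]],10); print(P.round(1))
w=onplane("top",[[431,234]],98);print(w, onplane("top",[[370,209]],36))
v=cv2.resize(im[180:290,290:470],None,fx=4.4,fy=4.4,interpolation=cv2.INTER_CUBIC)
cv2.imwrite("pics/crop1.png",cv2.convertScaleAbs(v,alpha=1.5))
E
```

```text
9384.0
((377.68865966796875, 233.27972412109375), (66.95458221435547, 146.49818420410156), 82.56858825683594)
[[ 613.   108.3   10. ]
 [ 646.  -149.1   10. ]
 [ 535.  -161.3   10. ]
 [ 499.8   94.    10. ]]
[[ 568.07942855 -102.97178313   98.        ]] [[615.161374    -8.56068314  36.        ]]
```

View pics/crop1.png

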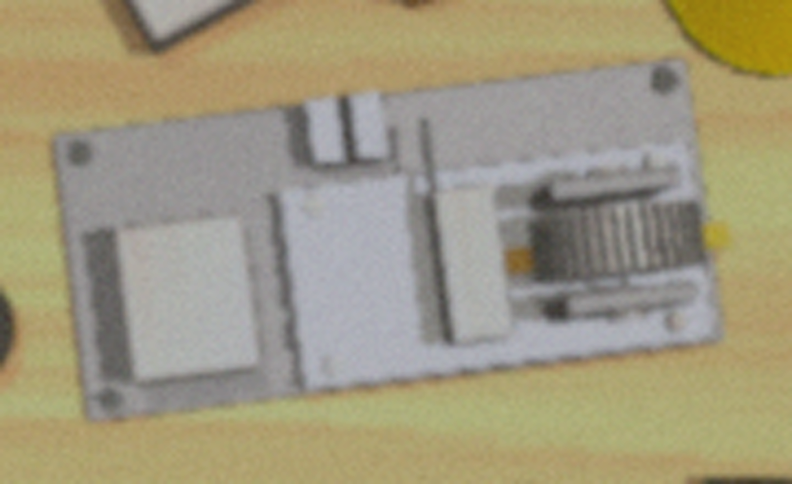

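The crop shows base corners at about (55,137), (685,60), (722,338) and (88,420). The gauge line is at (349,130) and the pointer blade at (424,122–185), roughly 30 mm short of the line.

```bash
cat >> h.py <<'E'
def top_pose():
    px=np.array([[55,137],[685,60],[722,338],[88,420]])/4.4+[290-.39,180-.39]
    W=onplane("top",px,10)[:,:2]; M=np.array([[130,-75],[-130,-75],[-130,42],[130,42]],float)
    a=W-W.mean(0); b=M-M.mean(0)
    th=np.arctan2((b[:,0]*a[:,1]-b[:,1]*a[:,0]).sum(),(a*b).sum())
    Rm=np.array([[np.cos(th),-np.sin(th)],[np.sin(th),np.cos(th)]])
    t=W.mean(0)-Rm@M.mean(0)
    return th,Rm,t,W-(M@Rm.T+t)
E
python3 - <<'E'
from h import *
th,Rm,t,res=top_pose(); print(th,t,res.round(1))
px=np.array([[349,130],[424,122]])/4.4+[289.6,179.6]
for p,z in zip(px,[36,45]): print((Rm.T@(onplane("top",[p],z)[0,:2]-t)).round(1))
ex=np.array([np.cos(th),np.sin(th),0]); ey=np.array([-ex[1],ex[0],0])
q=R.from_matrix(np.c_[-ey,-ex,[0,0,-1]]).as_quat(); print(q)
wt=Rm@[-80,0]+t; print("wheel",wt)
# look from above, camera centred in x between pointer and mark; tool held above
p=np.r_[Rm@[0,10]+t,215]
bot.move_gripper(0,20)
bot.move_ptp(p,q)
bot.pause(.3); s=bot.read_state(); print(s["tcp_pos"],s["t"],s["width"],s["contact_force"],s["joint_pos"].round(2))
np.savez("st1.npz",tcp_pos=s["tcp_pos"],eef_rot=s["eef_rot"])
cv2.imwrite("pics/w1.png",bot.camera("wrist")[:,:,::-1])
E
```

```text
1.7092090909206514 [558.251936   -27.81647231] [[-1.1 -1.4]
 [-1.3  0.2]
 [ 1.4  1.6]
 [ 1.  -0.4]]
[ 13.1 -59. ]
[-15.5 -57.5]
[ 0.99760619  0.06915115  0.         -0.        ]
wheel [ 569.28963465 -107.05137124]
[548.39050275 -28.90311145 214.95410612] 4.4583 0.39945831038769264 [-1.32155309 -0.12065906 -0.41208735] [ 0.3   0.16 -0.28 -0.   -1.13  1.41]
```

View pics/w1.png

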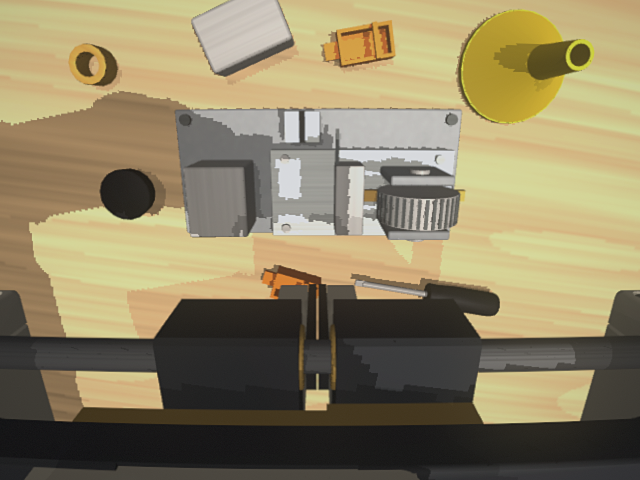

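The wrist view shows the gauge line at column ~302 (rows 112–140), the pointer blade at ~337 (rows 128–150), and the wheel spanning 377–459. The far base corners are at (177,110) and (461,110). I'll measure these to check the pose.

```bash
cat >> h.py <<'E'
th,Rm,t,_=top_pose()
ex=np.array([np.cos(th),np.sin(th),0]); ey=np.array([-ex[1],ex[0],0])
Q=R.from_matrix(np.c_[-ey,-ex,[0,0,-1]]).as_quat()
def T2W(x,y,z): return np.r_[Rm@[x,y]+t,z]
def W2T(P): return np.c_[(P[:,:2]-t)@Rm,P[:,2]]
def wpx(P,st):  # project a world point into the wrist picture
    c=bot.get_calibration("wrist"); T=np.eye(4); T[:3,:3]=R.from_quat(st["eef_rot"]).as_matrix(); T[:3,3]=st["tcp_pos"]
    p=np.linalg.inv(T@c["T_tool_cam"])@np.r_[P,1]; K=np.array([[c["fx"],0,c["cx"]],[0,c["fy"],c["cy"]],[0,0,1]])
    return cv2.projectPoints(np.array([[p[0],-p[1],-p[2]]]),np.zeros(3),np.zeros(3),K,np.array(c["distortion"]))[0].ravel()
E
python3 - <<'E'
from h import *
st=dict(np.load("st1.npz")); im=cv2.imread("pics/w1.png"); g=cv2.cvtColor(im,cv2.COLOR_BGR2GRAY)
print("corners",W2T(onplane("wrist",[[177,110],[461,110],[449,239]],10,st)).round(1))
for r in (114,118,124,130,136): print(r,g[r,280:350].tolist())
print("wheel sides at axle h",W2T(onplane("wrist",[[377,210],[459,210]],66,st)).round(1))
print("mark,ptr",W2T(onplane("wrist",[[302,125]],36,st)).round(1),W2T(onplane("wrist",[[337,128]],43,st)).round(1))
v=cv2.resize(im[100:245,265:475],None,fx=3.8,fy=3.8,interpolation=cv2.INTER_NEAREST); cv2.imwrite("pics/w1c.png",v)
E
```

```text
corners [[ 126.5  -74.2   10. ]
 [-129.4  -74.5   10. ]
 [-130.8   48.    10. ]]
114 [114, 113, 111, 122, 176, 222, 219, 217, 217, 217, 217, 217, 217, 217, 217, 217, 219, 223, 186, 91, 60, 64, 61, 66, 139, 204, 222, 218, 217, 217, 217, 217, 217, 216, 217, 217, 217, 218, 220, 173, 154, 182, 185, 183, 184, 185, 184, 184, 186, 187, 188, 188, 188, 189, 189, 189, 187, 188, 187, 188, 189, 188, 188, 188, 188, 190, 191, 192, 192, 191]
118 [115, 110, 110, 114, 169, 222, 219, 217, 217, 217, 217, 217, 217, 217, 217, 217, 219, 223, 186, 90, 59, 64, 62, 62, 108, 186, 223, 219, 217, 217, 217, 217, 217, 217, 217, 217, 217, 218, 221, 176, 140, 159, 174, 185, 185, 185, 186, 186, 186, 187, 188, 188, 188, 187, 187, 188, 188, 188, 189, 190, 189, 189, 188, 188, 189, 188, 188, 188, 188, 188]
124 [111, 114, 111, 107, 163, 223, 219, 217, 217, 217, 217, 217, 217, 217, 217, 217, 218, 223, 194, 116, 61, 61, 62, 61, 111, 188, 223, 219, 217, 217, 217, 217, 217, 217, 217, 217, 217, 219, 221, 176, 142, 162, 165, 179, 173, 158, 156, 157, 175, 188, 188, 188, 188, 189, 190, 191, 190, 190, 189, 188, 189, 188, 189, 190
[... 156 characters left out ...]
, 188, 223, 219, 217, 217, 217, 217, 217, 217, 217, 217, 217, 219, 221, 175, 142, 164, 182, 157, 119, 116, 115, 119, 164, 189, 188, 187, 186, 187, 189, 160, 124, 113, 117, 167, 190, 189, 189, 190, 191, 191, 191, 191, 189, 189]
136 [114, 111, 108, 111, 164, 217, 219, 217, 217, 217, 217, 217, 217, 217, 216, 217, 218, 223, 193, 113, 61, 61, 61, 61, 112, 190, 223, 206, 185, 186, 186, 185, 186, 205, 221, 222, 222, 194, 159, 119, 87, 107, 119, 118, 118, 118, 118, 118, 117, 116, 116, 136, 149, 175, 190, 147, 110, 116, 118, 148, 164, 180, 188, 189, 190, 191, 191, 192, 191, 192]
wheel sides at axle h [[ -48.7    4.4   66. ]
 [-116.2    4.2   66. ]]
mark,ptr [[ 13.  -61.5  36. ]] [[-16.1 -59.3  43. ]]
```

View pics/w1c.png

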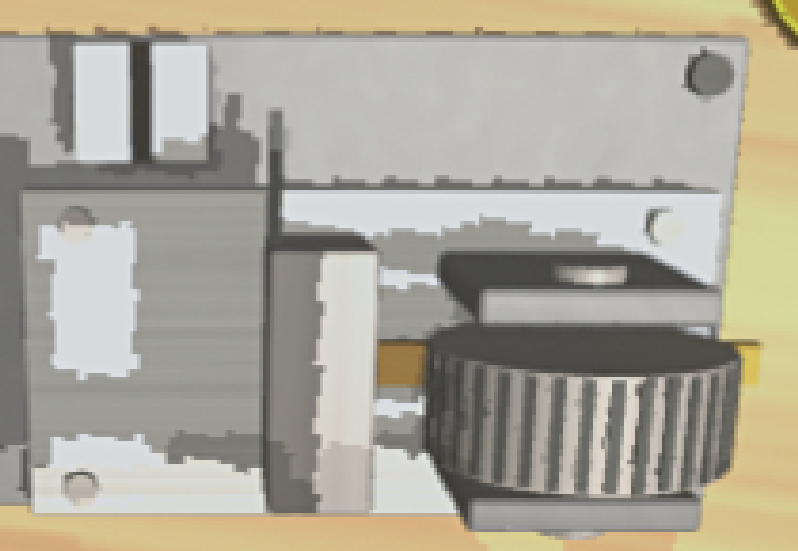

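The close-up confirms the mark is at trim x ≈ +13 and the pointer at x ≈ −16, so about 29 mm remains, or 93 mm of rim. I'll make a first stroke with the closed fingertip.

```bash
cat >> h.py <<'E'
WX,WY=-81,0
def stroke(L,z=94.3,v=60):
    bot.line_to(T2W(WX-L/2,WY,103),200,Q)
    a=bot.read_state()["contact_force"]
    bot.line_to(T2W(WX-L/2,WY,z),30,Q); b=bot.read_state()
    bot.line_to(T2W(WX+L/2,WY,z),v,Q); c=bot.read_state()
    bot.line_to(T2W(WX+L/2,WY,103),60,Q); d=bot.read_state()
    print("press",(b["contact_force"]-a).round(1),"end",(c["contact_force"]-a).round(1),"z",b["tcp_pos"][2].round(1),"t",d["t"],W2T(c["tcp_pos"][None]).round(1))
def look(tag):
    bot.line_to(T2W(0,10,140),250,Q); bot.pause(.2); s=bot.read_state(); im=bot.camera("wrist")[:,:,::-1]
    cv2.imwrite(f"pics/{tag}.png",im); np.savez(f"{tag}.npz",tcp_pos=s["tcp_pos"],eef_rot=s["eef_rot"]); return im,s
E
python3 - <<'E'
from h import *
st=dict(np.load("st1.npz")); print("wheel top",W2T(onplane("wrist",[[428,198.7],[428,229.7]],98,st)).round(1), "top cam",W2T(onplane("top",[[431,234]],98)).round(1))
bot.move_ptp(T2W(WX-12,WY,125),Q)
stroke(24)
im,s=look("w2"); print(s["t"], "proj mark/ptr", wpx(T2W(13,-60,36),s),wpx(T2W(-9,-58,43),s))
E
```

```text
wheel top [[-80.4 -12.2  98. ]
 [-82.4  11.3  98. ]] top cam [[-75.8   0.6  98. ]]
press [0.8 0.6 3.5] end [1.2 2.3 3.9] z 95.1 t 6.6333 [[-68.7  -0.4  94.5]]
7.3 proj mark/ptr [296.05743372 130.37041344] [330.03347879 134.13819711]
```

View pics/w2.png

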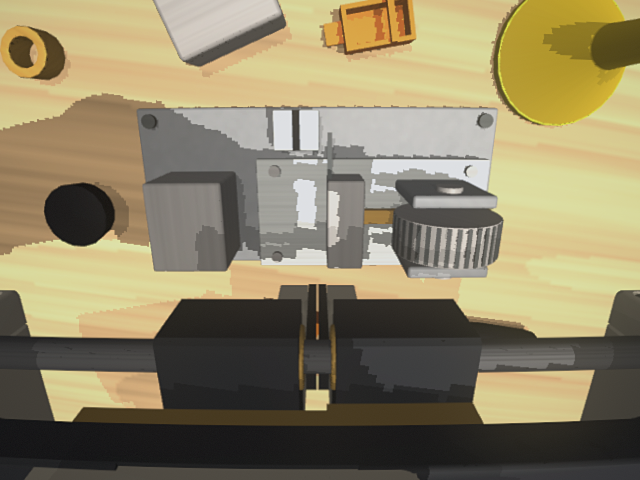

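The pointer moved to about (330,134), trim x ≈ −9, and the mark is still at (296,130). The stroke gave about 7 mm with no sign of slip. I'll do two more strokes, then look again.

Run:
```python
from h import *
st=dict(np.load("w2.npz")); print("ptr,mark",W2T(onplane("wrist",[[330,134]],43,st)).round(1),W2T(onplane("wrist",[[296,130]],36,st)).round(1))
bot.line_to(T2W(WX-12,WY,125),250,Q)
stroke(24); stroke(24)
im,s=look("w3"); print(s["t"],s["tcp_pos"])
cv2.imwrite("pics/w3c.png",cv2.resize(im[90:220,240:400],None,fx=4.5,fy=4.5,interpolation=cv2.INTER_NEAREST))
```

```text
ptr,mark [[ -9.  -58.1  43. ]] [[ 13.  -60.2  36. ]]
press [1.1 1.2 3.6] end [1.2 1.9 4.5] z 95.1 t 9.4167 [[-68.6  -0.3  94.5]]
press [-1.6 -0.2  4.3] end [-0.9  2.5  4.1] z 94.6 t 10.9667 [[-68.7  -0.3  94.5]]
11.6333 [547.94792701 -29.92337208 139.17173491]
```

View pics/w3c.png

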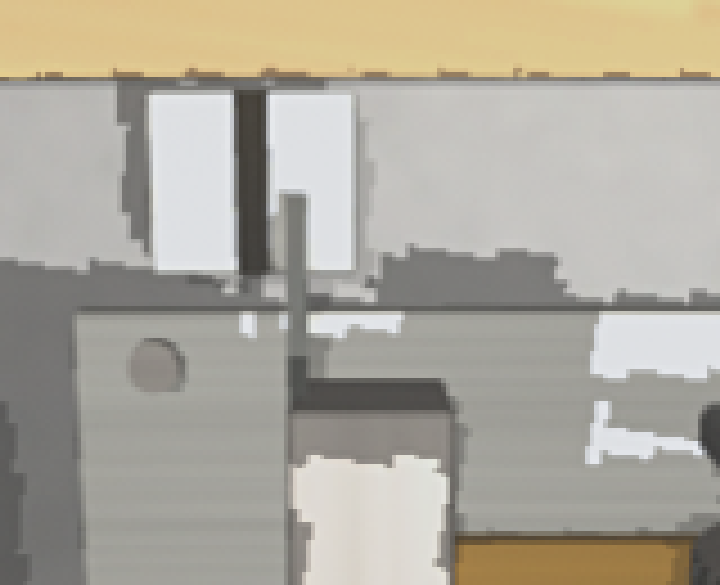

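The pointer tip is now at crop (292,195), full (305.0,133.3), and the line centre at crop (252,195), full (296.0,133.3).

Run:
```python
from h import *
st=dict(np.load("w3.npz")); a=W2T(onplane("wrist",[[305,133.3]],43,st))[0]; b=W2T(onplane("wrist",[[296,133.3]],36,st))[0]; g=b[0]-a[0]
print(a.round(1),b.round(1),g)
L=24*g/7.1; print(L)
bot.line_to(T2W(WX-L/2,WY,125),250,Q)
stroke(min(L,24))
im,s=look("w4"); print(s["t"])
cv2.imwrite("pics/w4c.png",cv2.resize(im[90:220,240:400],None,fx=4.5,fy=4.5,interpolation=cv2.INTER_NEAREST))
```

```text
[  7.  -58.6  43. ] [ 13.1 -58.2  36. ] 6.104613109273193
20.63531191866995
press [1.3 1.4 3.1] end [1.5 1.4 4.2] z 95.1 t 13.6917 [[-70.3  -0.4  94.6]]
14.3667
```

View pics/w4c.png

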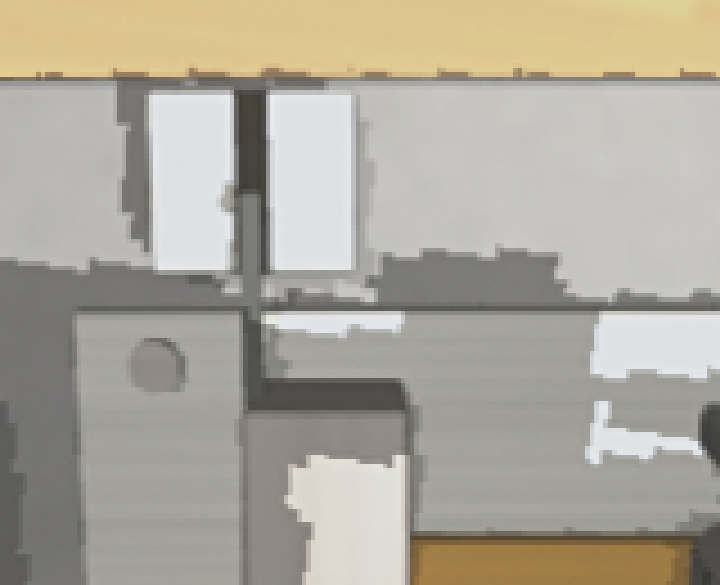

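The pointer now lies over the dark line, with its tip at crop about (249,193) and the line at 235–267. I'll check the profile for a sub-pixel offset.

Run:
```python
from h import *
st=dict(np.load("w4.npz")); g=cv2.cvtColor(cv2.imread("pics/w4.png"),cv2.COLOR_BGR2GRAY)
for r in (120,128,136,140,144,148): print(r,g[r,288:304].tolist())
for x in (11.5,13,14.5): print(x,wpx(T2W(x,-55,36),st).round(2),wpx(T2W(x,-55,43.5),st).round(2))
```

```text
120 [224, 226, 230, 201, 97, 63, 67, 69, 69, 64, 72, 161, 225, 227, 225, 224]
128 [224, 226, 230, 208, 123, 65, 65, 69, 68, 65, 69, 144, 215, 228, 225, 224]
136 [221, 193, 162, 136, 99, 102, 123, 126, 125, 104, 68, 123, 203, 229, 226, 224]
140 [224, 225, 229, 202, 115, 97, 123, 125, 125, 107, 73, 114, 199, 229, 226, 225]
144 [224, 227, 210, 157, 109, 96, 122, 124, 124, 109, 75, 115, 199, 229, 225, 224]
148 [228, 230, 211, 167, 132, 98, 121, 124, 124, 108, 75, 112, 198, 231, 229, 227]
11.5 [298.48 138.15] [297.95 138.98]
13 [296.2  138.16] [295.6  138.99]
14.5 [293.92 138.16] [293.26 138.99]
```

Run:
```python
from h import *
bot.line_to(T2W(0,10,200),150,Q); bot.pause(.3); print(bot.read_state()["t"]); print(bot.close_job())
```

```text
15.2667
the job is handed in; nothing more can be done
None
```

The job is handed in at 15.3 s: four wheel strokes brought the pointer to within about 0.2 mm of the middle of the gauge line by camera measurement, and the finger was lifted clear before handing in.

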